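# Dispense the wooden dowel into the bit tray

### The job

Push the blue tray along its guide, all the way to the side of the lane that holds the wooden dowel, then press down that lane's orange paddle so that the gate at the lever's other end lifts and the dowel rolls into the tray. Let the paddle spring back so that the gate is shut at the end, with the steel pin still in its lane. Only push the tray and press the paddle: lift the gate by the paddle alone, do not touch the dowel or the pin or press the other paddle, pick nothing up, and leave the other things on the sideboard where they are.

Things in the scene. Friction and masses are not known exactly. Their poses are not given: they have to be found in the camera images.
- dispenser: Grey and black two-lane dowel dispenser, fixed to the top. Origin: on the sideboard top, under the lever pivots; x points from the tray side (facing the robot) to the paddle side (far from it), y to its left, z up. Base plate 6 mm thick, x -175 to +25, y -125 to +125 mm. Pivot posts 114 mm high at x = 0, y = +-109 mm.
- left_mouth (a point): Middle of the lower lip of the left lane's black floor, at x = -78, y = +55, z = 52 mm in the dispenser's frame, overhanging the tray's back edge. The lane is 50 mm wide and rises from here at 18 degrees towards +x; its grey walls are 98 mm high, x -78 to +30 mm, |y| 25 to 85 mm.
- right_mouth (a point): The same for the right lane, at y = -55 mm.
- guide_rail (a point): Middle of the top of the low aluminium rail in front of the tray, at x = -172 mm in the dispenser's frame, 14 mm above the sideboard top, 6 mm wide, along y. At its ends (y = +-113 mm) stand 24 mm high, 10 mm thick pegs. Between rail and lanes the base plate beside the tray is free.
- tray (a joint): Place of the blue tray along its guide, m, along the dispenser's y: +0.055 (its end) is squarely in front of the left lane, -0.055 (its end) in front of the right lane. It starts near 0. It slides with about 1.2 N of friction and stays where it is left; it cannot leave the guide.
- tray_mid (a point): Centre of the inner floor of the blue open tray. Outside 95 mm (dispenser x) by 80 mm (y), walls 4 mm thick; the floor is 12 mm above the sideboard top and the rim 40 mm above it. Axes as the dispenser's; it lies at x = -118 mm in the dispenser's frame.
- left_lever (a joint): Angle of the left rocking lever, rad: 0 at rest (gate shut), 0.4 with the paddle fully down (gate up). It turns about the dispenser's y axis at x = 0, 100 mm above the sideboard top. A spring returns it; about 2 N on the paddle starts it, about 6 N takes it fully down. The lane's piece gets free at roughly 0.25.
- right_lever (a joint): The same for the right lever.
- left_paddle (a point): Centre of the upper face of the left lever's orange paddle, 36 mm square and 6 mm thick, 107 mm above the sideboard top at rest, at x = +55, y = +105 mm in the dispenser's frame. Fully down it has sunk by about 21 mm. Nothing stands above or under it.
- right_paddle (a point): The same for the right lever, at x = +55, y = -105 mm in the dispenser's frame.
- left_gate (a point): Orange open gate frame of the left lane, 4 mm thick, 44 mm wide, 36 mm high, on the left lever's other end at x = -55 mm, y = +55 mm in the dispenser's frame. Point: its centre, 82 mm above the sideboard top when shut. Pressing the paddle fully lifts it by about 23 mm.
- right_gate (a point): The same for the right lane, at y = -55 mm.
- dowel: Light wooden dowel, 20 mm diameter, 44 mm long, lying across one of the lanes behind its gate (left or right lane, different from run to run), 74 mm above the sideboard top. Origin at its centre, its axis is y.
- pin: Shiny steel pin of the same size, lying the same way in the other lane. Origin at its centre.
- leg_a_mid (a point): Stainless steel furniture leg, standing, 42 mm diameter at the foot, 120 mm high, to the left of the dispenser. Point: half-way up its axis.
- leg_b_mid (a point): A second leg like it, to the right of the dispenser.
- tube_mid (a point): Clear plastic tube of shelf pins with a red twist cap, standing, 32 mm diameter, 85 mm high. Point: its centre.
- screwdriver_grip (a point): Slim black ratchet screwdriver, 200 mm long, lying behind the dispenser. Point: middle of its handle.
- mug_mid (a point): Blue mug, 80 mm diameter, 90 mm high. Point: its centre.
- carton_mid (a point): Small cardboard box, 70 by 100 by 45 mm. Point: its centre.

How it is judged:
On the way, in this order (a step that is already met when the one before it is completed fails the run):
1. The tray is in front of the dowel's lane (tray and dowel centres within 12 mm along the guide) (y of dowel in the frame of tray_mid between -0.012 and 0.012 m), for 0.2 s.
2. The paddle of the dowel's lane is being pressed (lever past 0.08 rad, fingers at the paddle), the tray in place (all of step 1 and ((y of dowel in the frame of dispenser above 0 m and value of joint left_lever above 0.08 rad and distance between the grasp point and left_paddle below 0.07 m) or (y of dowel in the frame of dispenser below 0 m and value of joint right_lever above 0.08 rad and distance between the grasp point and right_paddle below 0.07 m))).
3. The dowel lies in the tray (x of dowel in the frame of tray_mid between -0.048 and 0.048 m and y of dowel in the frame of tray_mid between -0.04 and 0.04 m and z of dowel in the frame of tray_mid between 0 and 0.028 m), for 0.2 s.
At the end, for the whole second after the job is handed in: The wooden dowel lies at rest (under 0.03 m/s) inside the blue tray; the tray stands in front of the lane the dowel came from (within 15 mm of its end position); both levers are back at rest (under 0.04 rad, gates shut); the steel pin is still in its lane behind its gate (all of step 3 and linear speed of dowel below 0.03 m/s and ((y of dowel in the frame of dispenser above 0 m and value of joint tray above 0.04 m) or (y of dowel in the frame of dispenser below 0 m and value of joint tray below -0.04 m)) and value of joint each of left_lever, right_lever below 0.04 rad and x of pin in the frame of dispenser between -0.056 and 0.03 m and z of pin in the frame of dispenser above 0.062 m); the robot touches nothing.
It fails at once if the robot touches the dowel or the pin (contact force between any of the fingers, the arm and dowel above 0.3 N or contact force between any of the fingers, the arm and pin above 0.3 N).
It fails at once if the steel pin's lever is pressed (past 0.1 rad) ((y of dowel in the frame of dispenser above 0 m and value of joint right_lever above 0.1 rad) or (y of dowel in the frame of dispenser below 0 m and value of joint left_lever above 0.1 rad)).
It fails at once if the dowel or the pin is lifted above its lane (over 110 mm high) (height (world z) of any of dowel, pin above 0.11 m).
It fails at once if another thing on the sideboard is moved (20 mm; screwdriver 30 mm) (distance of any of leg_a_mid, leg_b_mid, tube_mid, mug_mid, carton_mid from where it was at the start of the episode above 0.02 m or distance of screwdriver_grip from where it was at the start of the episode above 0.03 m).
It also fails if it takes over 42 s, if anything falls off the work surface, if the arm or the gripper's body presses on something with over 40 N, if the wrist force passes 120 N, or if a joint passes its speed limit or range.

### The arm

A 6-joint arm with a two-finger parallel gripper is mounted at the origin on the work surface. World frame = base frame: x ahead of the robot, y to its left, z up, the work surface at z = 0. Lengths are in m, angles in rad, forces in N, time in s.
With the tool pointing down it reaches from about 0.35 to 0.775 m from the base axis. Payload 5.5 kg.
Tool frame: the origin (TCP) lies between the finger pads; the fingertips stand 19 mm ahead of it and the grasp point (between the pads) is the TCP; z points along the fingers, x is the direction in which the jaws open and shut, and the axes are right-handed (so a half turn about z gives the same grasp; the last joint's range is limited). The gripper opens to 85 mm and grips with 20 to 120 N. Pads are 22 mm wide; open, the fingers measure 114 mm over their backs; the gripper's body (76 mm by 85 mm) begins 54 mm behind the grasp point. The pads swing forward as they close: fully open they stand 13 mm farther back than shut.
Start: joints at [-1.381, 0.313, 0.046, 1.304, 0, 1.431], TCP at [0.186, -0.544, 0.221] pointing down, gripper open.
Joint ranges: [-2.76, 2.76], [-0.86, 1.69], [-1.03, 1.26], [-2.2, 2.34], [-1.47, 1.5], [-3.14, 3.14]. Speed limits (rad/s): [2.57, 2.57, 3.14, 3.14, 3.14, 3.14].

### API

Orientations are given as a unit quaternion [w, x, y, z].
In Python, from workcell import env gives the robot as it stands. The module is installed in compiled form; this text tells all that it offers.
- The arm moves only by the tool carry_out, never from a script. Its argument "steps" is a list of rows, each a list of 7 numbers: the gripper command: -1 is shut, 1 is fully open, values between are in proportion, then the shift along the tool's x, y, z in m, then the turn, a rotation vector about the tool's x, y, z in rad. A call has 1 to 20 rows; each row shifts and turns the commanded pose from where the row before left it, along the tool's axes as they then stand; what a row does not reach is not made up. A row lasts 1/8 s, in which the tool goes at most 62.5 mm and 10.7 degrees, less where a joint would pass 70% of its speed; a pose out of reach is approached as far as the arm can. A call with a gripper value outside its range is refused whole. The fingers move at their own pace and stop on an object; "grip_force" is the grip in N (left out, the last holds). Time passes only in rows, so rows that do not move let the fingers close. It gives the time, the measured TCP pose, the force and the opening at its end, in the units of the state.
- env.get_state(): the state, without advancing time (a new reading comes with each control period).
- env.read_camera(name): name is "side" or "top" or "wrist"; returns a dict with "color" (384x512x3 uint8, red, green, blue), "K" (3x3 intrinsics, pixels), "dist" ([k1, k2, p1, p2, k3] as OpenCV has them; the pictures are not rectified), "R" (3x3) and "t" (3): a world point X has camera coordinates R X + t. Camera axes: x right, y down, z forward; pixel columns grow to the right and rows downward; lengths in m; the calibration is good to about 2 mm. A picture is of the moment at which its call begins. There is no depth.
- env.hand_in(): hands the job in, once; it reports no verdict.
The state is a dict: "clock": time; "joint_pos": joint angles; "qvel": joint speeds; "tau": joint torques, N m; "tcp_pos": TCP position; "orientation": TCP orientation; "wrist_force": force on the tool from outside, world axes, zero at the start; "ft_torque": the same for the moment, N m; "finger_gap": finger opening in m.
Only numpy, scipy, OpenCV 4.12 (cv2) and the standard library are available. Lean on these libraries where they do the work, as an engineer would, in place of code of your own. Each camera call takes 0.05 s, during which the arm holds its last target. There are 200 camera calls.

## Working session

There is one attempt and no reset: what is moved stays moved. The work goes in short steps, Python scripts to look and compute and a tool call to move; the robot and the scene stay as the last step left them, time stands still between calls to the robot, and variables do not carry over. Pictures are saved under pics/ and viewed, about 8 in all and at most 12, crops included, and the job is handed in when it is done.

Besides the shell and the picture viewer there is one more tool, called after "Emit:" as name(argument=value, ...), one argument or row to a line, values as JSON. carry_out: Moves the arm, as the interface text tells. Its arguments: {"type":"object","properties":{"steps":{"type":"array","items":{"type":"array","items":{"type":"number"}}},"grip_force":{"type":"number"}},"required":["steps"]}

```bash
mkdir -p pics
python3 - <<'E'
from workcell import env
import cv2,numpy as np
for n in ("top","side"):
    c=env.read_camera(n); cv2.imwrite(f"pics/{n}1.png",cv2.resize(c["color"][:,:,::-1],(800,600),interpolation=cv2.INTER_CUBIC))
    np.savez(f"{n}1.npz",**c)
    print(n,c["K"],c["dist"],c["R"],c["t"])
print(env.get_state())
E
```

```text
top [[430.08752873   0.         258.35767186]
 [  0.         430.08752873 193.78974854]
 [  0.           0.           1.        ]] [-0.02813458  0.          0.          0.          0.        ] [[ 0.06036065 -0.99816727  0.0043227 ]
 [-0.972416   -0.05977983 -0.22546284]
 [ 0.22530804  0.00940563 -0.97424218]] [-0.05425707  0.57322918  1.24549765]
side [[476.96863238   0.         257.21250608]
 [  0.         476.96863238 195.55049052]
 [  0.           0.           1.        ]] [-0.10484549  0.          0.          0.          0.        ] [[-8.60548215e-01 -5.09368933e-01 -2.44868913e-04]
 [-2.68627804e-01  4.54238878e-01 -8.49415178e-01]
 [ 4.32776932e-01 -7.30896937e-01 -5.27725113e-01]] [0.47425737 0.23308514 1.26451987]
{'clock': 0.1, 'joint_pos': array([-1.38060879e+00,  3.13948546e-01,  4.50691023e-02,  1.30358855e+00,
       -3.92427337e-05,  1.43125126e+00]), 'qvel': array([-0.00195612, -0.00311369,  0.00194356,  0.00022616,  0.00095396,
        0.00040519]), 'tau': array([ 2.80137916e-03, -4.81726849e+01,  2.99243313e+01,  1.27267151e-02,
       -1.26756654e-04, -4.66523886e-06]), 'tcp_pos': array([ 0.18609681, -0.54354515,  0.22047522]), 'orientation': array([-5.61647944e-04,  8.13569038e-01, -5.81467730e-01, -6.19315480e-04]), 'wrist_force': array([-0.05048659,  0.11903468, -0.30504574]), 'ft_torque': array([-0.00452332,  0.0053092 , -0.00324538]), 'finger_gap': 0.08560704443010654}
```

View pics/top1.png

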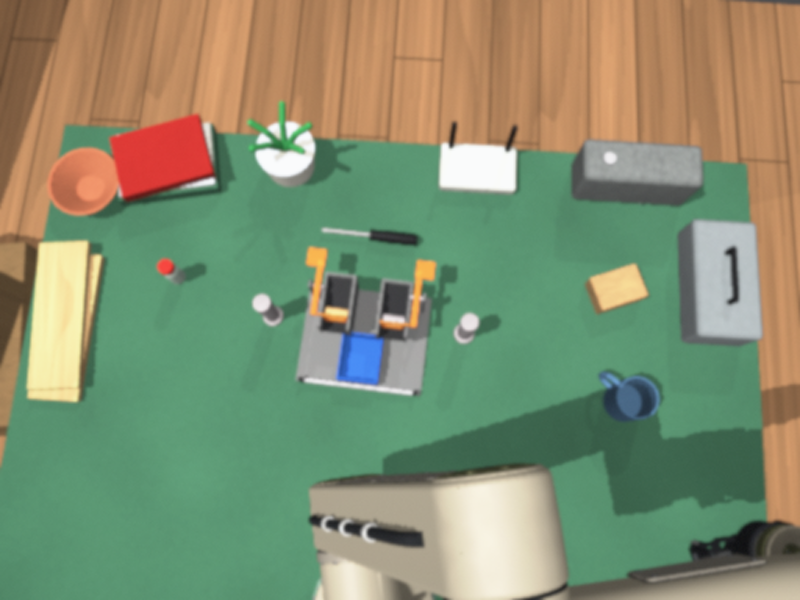

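View pics/side1.png

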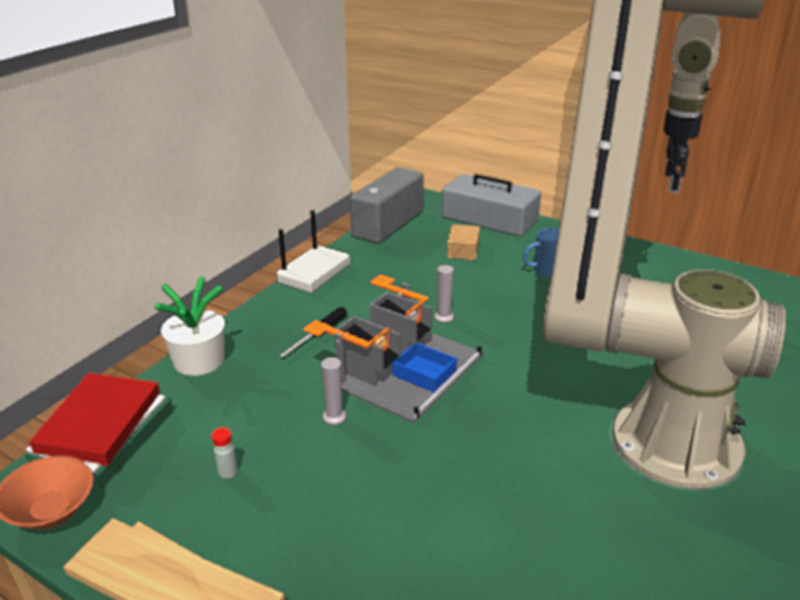

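The top view shows the dispenser around (365,320), with the left paddle at (316,257) and the right at (425,270). The blue tray is at (361,358). The legs stand at (270,310) and (467,328). I'll zoom in to tell the dowel from the pin, and measure the paddles.

```bash
cat > h.py <<'E'
import numpy as np,cv2
def ray(c,px,z):
    p=cv2.undistortPoints(np.array(px,float).reshape(-1,1,2),c["K"],c["dist"]).reshape(-1,2)
    R,t=c["R"],c["t"]; o=-R.T@t
    d=np.c_[p,np.ones(len(p))]@R
    return o+d*((z-o[2])/d[:,2])[:,None]
def proj(c,X):
    return cv2.projectPoints(np.array(X,float).reshape(-1,1,3),cv2.Rodrigues(c["R"])[0],c["t"],c["K"],c["dist"])[0].reshape(-1,2)
E
python3 - <<'E'
from h import *
c=dict(np.load("top1.npz")); im=c["color"]; hsv=cv2.cvtColor(im,cv2.COLOR_RGB2HSV)
roi=np.zeros(im.shape[:2],np.uint8); roi[150:260,180:290]=1
o=cv2.inRange(hsv,(10,150,120),(22,255,255))*roi; b=cv2.inRange(hsv,(105,150,80),(125,255,255))*roi
for nm,m,z in (("orange",o,.107),("blue",b,.03)):
    n,l,s,ce=cv2.connectedComponentsWithStats(m)
    for i in range(1,n):
        if s[i,4]>15: print(nm,s[i],ce[i],ray(c,[ce[i]],z))
# paddle = orange rows in top part
pad=[]
for x0,x1,y0,y1 in((190,212,155,171),(262,282,164,181)):
    m=np.zeros_like(o);m[y0:y1,x0:x1]=o[y0:y1,x0:x1]; ys,xs=np.nonzero(m)
    r=cv2.minAreaRect(np.c_[xs,ys].astype(np.float32)); pad.append(r[0]); print(r,len(xs))
P=ray(c,pad,.107); print(P,np.linalg.norm(P[0]-P[1]))
# rail pegs, approx from picture, and base corners
Q=ray(c,[[300*.64,378*.64],[420*.64,390*.64]],.014); print("rail",Q)
a=cv2.resize(im[150:255,185:285,::-1],None,fx=5.6,fy=5.6,interpolation=cv2.INTER_CUBIC)
s=dict(np.load("side1.npz"))["color"][165:275,180:315,::-1]
cv2.imwrite("pics/crop1.png",a)
cv2.imwrite("pics/crop2.png",cv2.resize(s,None,fx=5.4,fy=5.4,interpolation=cv2.INTER_CUBIC))
E
```

```text
orange [197 159  12  42 213] [202.44600939 172.44600939] [[0.6209017  0.15078525 0.107     ]]
orange [262 167  16  42 241] [268.91701245 182.41908714] [[ 0.60239202 -0.04886504  0.107     ]]
orange [206 201  15   5  50] [213.12 203.4 ] [[0.52885747 0.11105725 0.107     ]]
orange [244 206  15   5  38] [250.63157895 208.31578947] [[5.20947344e-01 2.61611795e-04 1.07000000e-01]]
blue [216 213  29  33 759] [230.32411067 228.90382082] [[0.46777039 0.0604292  0.03      ]]
((202.5, 164.5), (11.0, 11.0), 90.0) 125
((271.5, 173.5), (13.0, 11.0), 90.0) 138
[[ 0.64555204  0.15285021  0.107     ]
 [ 0.63030196 -0.05505085  0.107     ]] 0.2084596207216565
rail [[ 0.42230954  0.1768276   0.014     ]
 [ 0.41320723 -0.06153897  0.014     ]]
```

View pics/crop1.png

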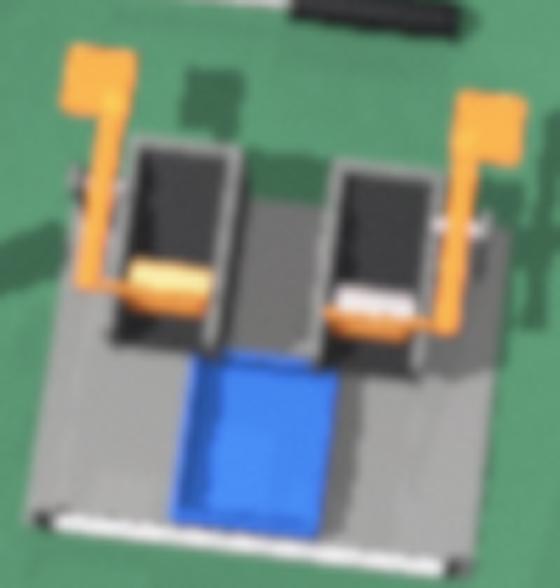

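View pics/crop2.png

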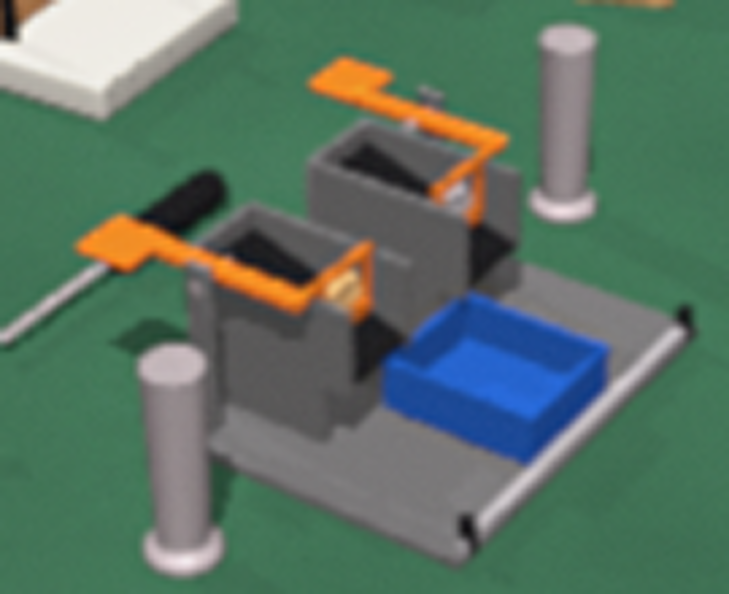

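The crops show the pale wooden dowel in the **left** lane (crop 1: 170,275). The shiny pin is in the right lane (375,300). The dispenser origin is about (0.583, 0.053) with a yaw of about -0.066. I'll turn the tool to match the dispenser axes, then go above the base plate to the right of the tray.

Emit:
carry_out(
  steps=[
    [-1, 0, 0, 0, 0, 0, -0.168],
    [-1, 0, 0, 0, 0, 0, -0.168],
    [-1, 0, 0, 0, 0, 0, -0.168],
    [-1, 0, 0, 0, 0, 0, -0.168],
    [-1, 0, 0, 0, 0, 0, -0.168],
    [-1, 0, 0, 0, 0, 0, -0.168],
    [-1, 0, 0, 0, 0, 0, -0.168],
    [-1, 0.019, -0.045, 0, 0, 0, 0],
    [-1, 0.019, -0.045, 0, 0, 0, 0],
    [-1, 0.019, -0.045, 0, 0, 0, 0],
    [-1, 0.019, -0.045, 0, 0, 0, 0],
    [-1, 0.019, -0.045, 0, 0, 0, 0],
    [-1, 0.019, -0.045, 0, 0, 0, 0],
    [-1, 0.019, -0.045, 0, 0, 0, 0],
    [-1, 0.019, -0.045, 0, 0, 0, 0],
    [-1, 0.019, -0.045, 0, 0, 0, 0],
    [-1, 0.019, -0.045, 0, 0, 0, 0],
    [-1, 0.019, -0.045, 0, 0, 0, 0],
    [-1, 0.019, -0.045, 0, 0, 0, 0],
  ],
)

```text
clock: 2.48
tcp_pos: [0.4491, -0.0184, 0.2211]
orientation: [0.0, 0.999, -0.032, -0.0]
wrist_force: [1.4, -0.5, 0.9]
finger_gap: 0.0
```

Run:
```python
from workcell import env
from h import *
s=env.get_state(); print(s["tcp_pos"],s["orientation"],s["joint_pos"])
c=env.read_camera("wrist"); np.savez("wrist1.npz",**c); im=c["color"]; hsv=cv2.cvtColor(im,cv2.COLOR_RGB2HSV)
b=cv2.inRange(hsv,(105,150,60),(125,255,255)); n,l,st,ce=cv2.connectedComponentsWithStats(b)
for i in range(1,n):
    if st[i,4]>100: print(st[i],ce[i],ray(c,[ce[i]],.03))
O=np.array([.583,.053]);ex=np.array([.9978,-.065]);ey=np.array([.065,.9978])
D=lambda x,y,z:[*(O+x*ex+y*ey),z]
v=im[:,:,::-1].copy()
for p in proj(c,[D(-.172,.113,.014),D(-.172,-.113,.014),D(-.078,-.025,.098),D(-.078,.025,.098),D(-.1655,-.04,.04),D(-.1655,.04,.04),D(.055,.105,.107),D(.055,-.105,.107),D(-.128,-.085,.028)]):
    cv2.drawMarker(v,tuple(int(k) for k in np.clip(p,-999,999)),(255,0,255),0,8,1)
cv2.imwrite("pics/w1.png",cv2.resize(v,(800,600),interpolation=cv2.INTER_CUBIC))
```

```text
[ 0.44911892 -0.01839978  0.22107328] [ 7.60333186e-05  9.99472835e-01 -3.24659267e-02 -9.73326517e-05] [-2.19746006e-01  7.08297782e-02 -2.55548082e-01  1.24458142e+00
 -1.85650906e-04  1.41599360e+00]
[ 219   44   99   85 7971] [266.90741438  86.02960733] [[0.46833301 0.0598572  0.03      ]]
```

View pics/w1.png

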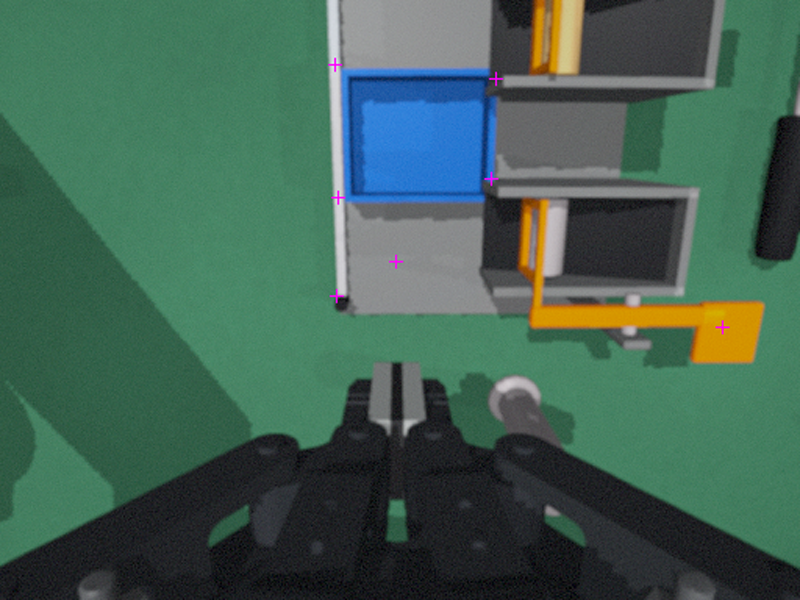

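The view matches the plan: dowel in the left lane (565,40), pin in the right (550,235). The marks sit about 3 mm short along x, so I'll use an origin of (0.586, 0.052). The shut linkage spreads along tool x, so I'll turn it along the guide to clear the lanes, then descend.

Emit:
carry_out(
  steps=[
    [-1, 0, 0, 0, 0, 0, -0.1745],
    [-1, 0, 0, 0, 0, 0, -0.1745],
    [-1, 0, 0, 0, 0, 0, -0.1745],
    [-1, 0, 0, 0, 0, 0, -0.1745],
    [-1, 0, 0, 0, 0, 0, -0.1745],
    [-1, 0, 0, 0, 0, 0, -0.1745],
    [-1, 0, 0, 0, 0, 0, -0.1745],
    [-1, 0, 0, 0, 0, 0, -0.1745],
    [-1, 0, 0, 0, 0, 0, -0.1745],
    [-1, 0, 0, 0.035, 0, 0, 0],
    [-1, 0, 0, 0.035, 0, 0, 0],
    [-1, 0, 0, 0.035, 0, 0, 0],
    [-1, 0, 0, 0.035, 0, 0, 0],
    [-1, 0, 0, 0.025, 0, 0, 0],
    [-1, 0, 0, 0.011, 0, 0, 0],
    [-1, 0, 0, 0, 0, 0, 0],
  ],
)

```text
clock: 4.53
tcp_pos: [0.4483, -0.0199, 0.0449]
orientation: [-0.001, 0.73, 0.684, -0.0]
wrist_force: [0.6, -0.3, 0.9]
finger_gap: -0.0002
```

Emit:
carry_out(
  steps=[
    [-1, 0.008, 0, 0, 0, 0, 0],
    [-1, 0.008, 0, 0, 0, 0, 0],
    [-1, 0.006, 0, 0, 0, 0, 0],
    [-1, 0.006, 0, 0, 0, 0, 0],
    [-1, 0.006, 0, 0, 0, 0, 0],
    [-1, 0.006, 0, 0, 0, 0, 0],
    [-1, 0.006, 0, 0, 0, 0, 0],
    [-1, 0.006, 0, 0, 0, 0, 0],
    [-1, 0.006, 0, 0, 0, 0, 0],
    [-1, 0.006, 0, 0, 0, 0, 0],
    [-1, 0.006, 0, 0, 0, 0, 0],
    [-1, 0, 0, 0, 0, 0, 0],
  ],
)

```text
clock: 6.02
tcp_pos: [0.4534, 0.0502, 0.0453]
orientation: [0.0, 0.73, 0.684, -0.0]
wrist_force: [-0.0, -0.3, -0.2]
finger_gap: 0.0
```

Emit:
carry_out(
  steps=[
    [-1, 0.004, 0, 0, 0, 0, 0],
    [-1, 0.004, 0, 0, 0, 0, 0],
    [-1, 0.003, 0, 0, 0, 0, 0],
  ],
)

```text
clock: 6.4
tcp_pos: [0.4541, 0.061, 0.0453]
orientation: [0.0, 0.73, 0.684, -0.0]
wrist_force: [0.6, -0.7, -0.1]
finger_gap: 0.0001
```

Run:
```python
from workcell import env
from h import *
s=env.get_state(); print(s["tcp_pos"],s["wrist_force"])
c=env.read_camera("top"); im=c["color"]; hsv=cv2.cvtColor(im,cv2.COLOR_RGB2HSV)
c2=env.read_camera("wrist"); np.savez("wrist2.npz",**c2)
cv2.imwrite("pics/w2.png",np.hstack([cv2.resize(c2["color"][:,:,::-1],(400,300)),cv2.resize(im[150:255,185:325,::-1],(400,300),interpolation=cv2.INTER_CUBIC)]))
```

```text
[0.45412244 0.06100453 0.04527556] [ 0.6167692  -0.71969798 -0.08973666]
```

View pics/w2.png

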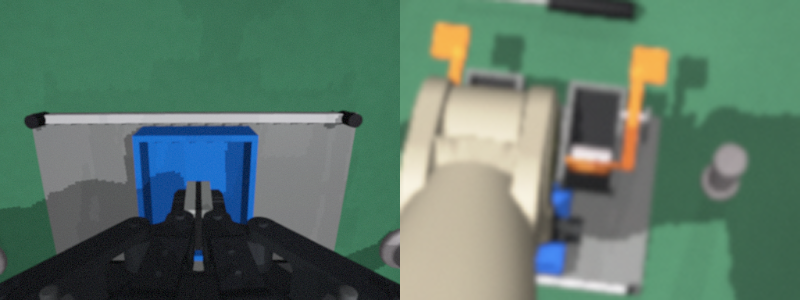

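Run:
```python
from workcell import env
from h import *
s=env.get_state(); print(s["tcp_pos"],s["wrist_force"],s["finger_gap"])
im=np.load("wrist2.npz")["color"]
c=env.read_camera("side")
cv2.imwrite("pics/w3.png",np.hstack([cv2.resize(im[130:384,130:400,::-1],(400,376)),cv2.resize(c["color"][165:275,200:315,::-1],(400,376),interpolation=cv2.INTER_CUBIC)]))
```

```text
[0.45407733 0.06109851 0.04526068] [ 0.30408309  0.68249208 -0.11546145] 0.00018020946259433683
```

View pics/w3.png

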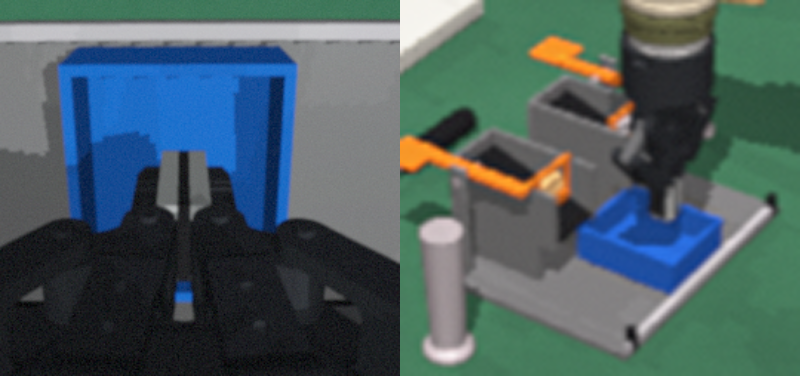

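Run:
```python
from h import *
for n in("side","wrist"):
    c=dict(np.load("side1.npz" if n=="side" else "wrist2.npz"))
    print(n,proj(c,[[.454,.061,z] for z in(.012,.026,.035,.045,.055)]).round(1).tolist())
    p=proj(c,[[.466,.060,z] for z in(.012,.04)]); print(p)
c=dict(np.load("wrist2.npz")); im=c["color"]; hsv=cv2.cvtColor(im,cv2.COLOR_RGB2HSV)
b=cv2.inRange(hsv,(105,150,60),(125,255,255)); n,l,st,ce=cv2.connectedComponentsWithStats(b); print(st[1:],ce[1:])
# rim corners at far (robot side) edge, seen in the wrist view
print(ray(c,[[130+65*.675,130+64*.676],[130+295*.675,130+64*.676]],.04))
```

```text
side [[275.0, 239.0], [275.0, 235.2], [275.1, 232.7], [275.2, 230.0], [275.2, 227.2]]
[[271.5746828  237.60569505]
 [271.7276948  229.97001718]]
wrist [[253.4, 215.5], [253.4, 224.3], [253.4, 230.7], [253.4, 238.5], [253.4, 247.3]]
[[253.031817   233.84041121]
 [252.98328174 255.23849214]]
[[  169   161   161   126 15461]
 [  247   320    14    14   168]] [[249.27727831 213.78992303]
 [253.63690476 327.07142857]]
[[0.41860317 0.02379746 0.04      ]
 [0.42361644 0.10061953 0.04      ]]
```

The tray hasn't moved. Its rim spans y 0.024–0.101 and the fingertips passed just above it, with no force, so they stand higher than the nominal 19 mm would put them. I'll lift, go back and descend lower in small steps while watching the force.

Emit:
carry_out(
  steps=[
    [-1, 0, 0, -0.03, 0, 0, 0],
    [-1, -0.02, 0, 0, 0, 0, 0],
    [-1, -0.02, 0, 0, 0, 0, 0],
    [-1, -0.02, 0, 0, 0, 0, 0],
    [-1, -0.021, 0, 0, 0, 0, 0],
    [-1, 0, 0, 0.03, 0, 0, 0],
    [-1, 0, 0, 0.008, 0, 0, 0],
    [-1, 0, 0, 0, 0, 0, 0],
  ],
)

```text
clock: 7.55
tcp_pos: [0.4481, -0.0198, 0.0369]
orientation: [-0.001, 0.73, 0.684, -0.001]
wrist_force: [0.3, -0.1, -0.0]
finger_gap: 0.0004
```

Run:
```python
from workcell import env
from h import *
s=env.get_state(); print(s["tcp_pos"],s["wrist_force"])
t=s["tcp_pos"]
c=env.read_camera("side"); w=env.read_camera("wrist")
v=cv2.resize(c["color"][165:275,200:315,::-1],(400,383),interpolation=cv2.INTER_CUBIC)
for z in (.006,t[2]-.019,t[2]):
    p=(proj(c,[[t[0],t[1],z]])[0]-[200,165])*3.48; cv2.drawMarker(v,(int(p[0]),int(p[1])),(255,0,255),0,8,1)
cv2.imwrite("pics/w4.png",np.hstack([cv2.resize(w["color"][:,60:460,::-1],(400,383)),v]))
```

```text
[ 0.44811855 -0.0197832   0.03690656] [ 0.30891104 -0.09227806 -0.00236947]
```

View pics/w4.png

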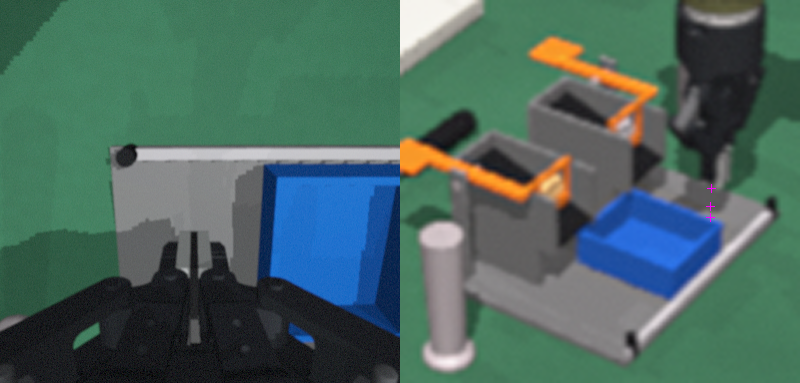

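The fingertips sit at about the reported TCP height (top marker), not 19 mm ahead of it. I'll go down 15 mm more, to z of about 0.022, then push.

Emit:
carry_out(
  steps=[
    [-1, 0, 0, 0.008, 0, 0, 0],
    [-1, 0, 0, 0.007, 0, 0, 0],
    [-1, 0, 0, 0, 0, 0, 0],
  ],
)

```text
clock: 8.02
tcp_pos: [0.4482, -0.0198, 0.0216]
orientation: [-0.001, 0.73, 0.684, -0.0]
wrist_force: [-0.1, -0.3, -0.1]
finger_gap: -0.0
```

Emit:
carry_out(
  steps=[
    [-1, 0.008, 0, 0, 0, 0, 0],
    [-1, 0.008, 0, 0, 0, 0, 0],
    [-1, 0.006, 0, 0, 0, 0, 0],
    [-1, 0.006, 0, 0, 0, 0, 0],
    [-1, 0.006, 0, 0, 0, 0, 0],
    [-1, 0.006, 0, 0, 0, 0, 0],
  ],
)

```text
clock: 8.78
tcp_pos: [0.4515, 0.0201, 0.0223]
orientation: [0.0, 0.73, 0.684, -0.0]
wrist_force: [-0.4, -1.1, 0.2]
finger_gap: -0.0
```

Now it's in contact (about 1.1 N).

Emit:
carry_out(
  steps=[
    [-1, 0.006, 0, 0, 0, 0, 0],
    [-1, 0.006, 0, 0, 0, 0, 0],
    [-1, 0.006, 0, 0, 0, 0, 0],
    [-1, 0.006, 0, 0, 0, 0, 0],
    [-1, 0.005, 0, 0, 0, 0, 0],
    [-1, 0.004, 0, 0, 0, 0, 0],
    [-1, 0.003, 0, 0, 0, 0, 0],
  ],
)

```text
clock: 9.65
tcp_pos: [0.4537, 0.0561, 0.0223]
orientation: [-0.0, 0.73, 0.684, -0.0]
wrist_force: [-0.9, -1.6, -0.0]
finger_gap: 0.0001
```

Emit:
carry_out(
  steps=[
    [-1, 0.002, 0, 0, 0, 0, 0],
    [-1, 0.002, 0, 0, 0, 0, 0],
  ],
)

```text
clock: 9.9
tcp_pos: [0.454, 0.0599, 0.0223]
orientation: [-0.0, 0.73, 0.684, -0.0]
wrist_force: [-1.4, -0.8, 1.4]
finger_gap: -0.0003
```

Emit:
carry_out(
  steps=[
    [-1, 0.002, 0, 0, 0, 0, 0],
    [-1, 0.002, 0, 0, 0, 0, 0],
  ],
)

```text
clock: 10.15
tcp_pos: [0.454, 0.0615, 0.0223]
orientation: [0.002, 0.73, 0.683, -0.002]
wrist_force: [-1.8, -12.8, 2.6]
finger_gap: 0.0
```

Emit:
carry_out(
  steps=[
    [-1, 0.002, 0, 0, 0, 0, 0],
    [-1, 0.001, 0, 0, 0, 0, 0],
  ],
)

```text
clock: 10.4
tcp_pos: [0.454, 0.0619, 0.0223]
orientation: [0.004, 0.731, 0.683, -0.004]
wrist_force: [-2.4, -22.3, 3.1]
finger_gap: -0.0
```

Run:
```python
from workcell import env
from h import *
c=env.read_camera("wrist"); im=c["color"]; hsv=cv2.cvtColor(im,cv2.COLOR_RGB2HSV)
b=cv2.inRange(hsv,(105,150,60),(125,255,255)); n,l,st,ce=cv2.connectedComponentsWithStats(b)
i=1+st[1:,4].argmax(); ys,xs=np.nonzero(l==i); k=(ys>=ys.min()+8)&(ys<=ys.min()+14)  # near far-rim rows
y=int(ys[k].mean()); print(st[i],y)
P=ray(c,[[xs[k].min(),y],[xs[k].max(),y]],.04)[:,:2]
ex=np.array([.9978,-.065]);ey=np.array([.065,.9978]); print(P,(P-[.586,.052])@ey,(P-[.586,.052])@ex)
cv2.imwrite("pics/w5.png",im[:,:,::-1]); print(env.get_state()["wrist_force"])
```

```text
[  275   170   189   157 21635] 181
[[0.4197011  0.07381345]
 [0.42477386 0.15240049]] [0.01095603 0.08969991] [-0.16735091 -0.16739748]
[ -2.63919355 -20.26409916   3.51508664]
```

View pics/w5.png

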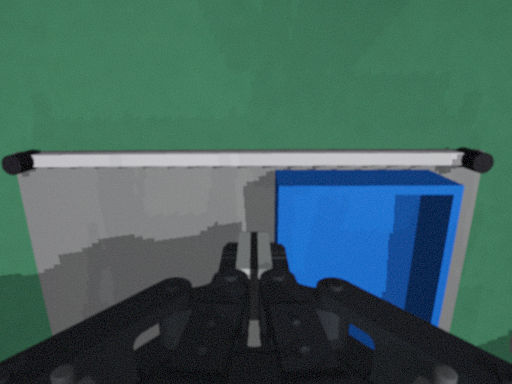

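The tray is against its left stop: rim at y 0.011–0.090 in the dispenser frame, with 22 N of push felt. I'll back off, lift and go above the left paddle.

Emit:
carry_out(
  steps=[
    [-1, -0.012, 0, 0, 0, 0, 0],
    [-1, 0, 0, -0.03, 0, 0, 0],
    [-1, 0, 0, -0.05, 0, 0, 0],
    [-1, 0, 0, -0.05, 0, 0, 0],
    [-1, 0, 0, -0.05, 0, 0, 0],
    [-1, 0.022, 0.038, 0, 0, 0, 0],
    [-1, 0.022, 0.038, 0, 0, 0, 0],
    [-1, 0.022, 0.038, 0, 0, 0, 0],
    [-1, 0.022, 0.038, 0, 0, 0, 0],
    [-1, 0.022, 0.038, 0, 0, 0, 0],
    [-1, 0, 0, 0, 0, 0, 0],
  ],
)

```text
clock: 11.82
tcp_pos: [0.6523, 0.1536, 0.1998]
orientation: [-0.001, 0.729, 0.684, -0.0]
wrist_force: [0.2, -0.1, -0.7]
finger_gap: 0.0
```

Run:
```python
from workcell import env
from h import *
s=env.get_state(); t=s["tcp_pos"]; print(t,s["wrist_force"])
c=env.read_camera("wrist"); im=c["color"]; hsv=cv2.cvtColor(im,cv2.COLOR_RGB2HSV)
o=cv2.inRange(hsv,(8,150,120),(22,255,255)); n,l,st,ce=cv2.connectedComponentsWithStats(o)
for i in range(1,n):
    if st[i,4]>60: print(st[i],ce[i])
v=im[:,:,::-1].copy()
for X in([.6477,.1532,.107],[t[0],t[1],.107]):
    p=proj(c,[X])[0]; print(p); cv2.drawMarker(v,(int(p[0]),int(p[1])),(255,0,255),0,10,1)
cv2.imwrite("pics/w6.png",v)
```

```text
[0.65234425 0.15360911 0.19983308] [ 0.20929139 -0.1183598  -0.73958165]
[ 143   25  131  180 5054] [230.84883261 114.92204195]
[  0  29  63  14 708] [32.65677966 35.03813559]
[  0 132  15  74 594] [  4.80808081 179.65488215]
[252.69822559 182.92817424]
[253.60706965 188.6452718 ]
```

View pics/w6.png

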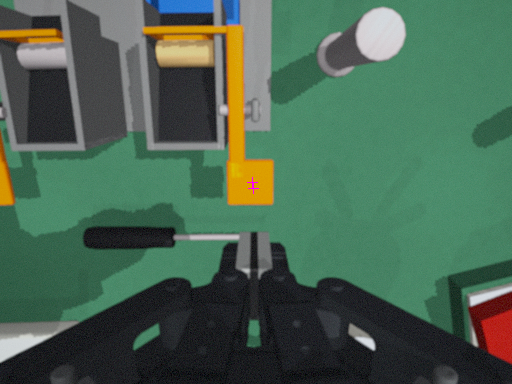

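The TCP projects onto the middle of the left paddle (253,185). The dowel is behind the left gate with the tray in front of it. I'll press down.

Emit:
carry_out(
  steps=[
    [-1, 0, 0, 0.04, 0, 0, 0],
    [-1, 0, 0, 0.035, 0, 0, 0],
    [-1, 0, 0, 0.01, 0, 0, 0],
    [-1, 0, 0, 0.006, 0, 0, 0],
    [-1, 0, 0, 0.004, 0, 0, 0],
    [-1, 0, 0, 0.004, 0, 0, 0],
    [-1, 0, 0, 0.004, 0, 0, 0],
    [-1, 0, 0, 0, 0, 0, 0],
  ],
)

```text
clock: 12.88
tcp_pos: [0.6503, 0.1522, 0.0991]
orientation: [-0.0, 0.73, 0.684, -0.0]
wrist_force: [0.5, 0.2, -0.1]
finger_gap: 0.0002
```

Emit:
carry_out(
  steps=[
    [-1, 0, 0, 0.004, 0, 0, 0],
    [-1, 0, 0, 0.003, 0, 0, 0],
    [-1, 0, 0, 0.002, 0, 0, 0],
    [-1, 0, 0, 0, 0, 0, 0],
    [-1, 0, 0, 0, 0, 0, 0],
    [-1, 0, 0, 0, 0, 0, 0],
    [-1, 0, 0, 0, 0, 0, 0],
    [-1, 0, 0, 0, 0, 0, 0],
    [-1, 0, 0, 0, 0, 0, 0],
  ],
)

```text
clock: 14.0
tcp_pos: [0.6508, 0.1522, 0.0905]
orientation: [0.0, 0.73, 0.684, 0.0]
wrist_force: [3.6, -0.1, 2.9]
finger_gap: 0.0003
```

Run:
```python
from workcell import env
from h import *
print(env.get_state()["wrist_force"])
c=env.read_camera("side"); w=env.read_camera("wrist")
cv2.imwrite("pics/w7.png",np.hstack([cv2.resize(w["color"][:,60:460,::-1],(400,383)),cv2.resize(c["color"][165:275,200:315,::-1],(400,383),interpolation=cv2.INTER_CUBIC)]))
```

```text
[ 3.59098912 -0.10924137  2.94178718]
```

View pics/w7.png

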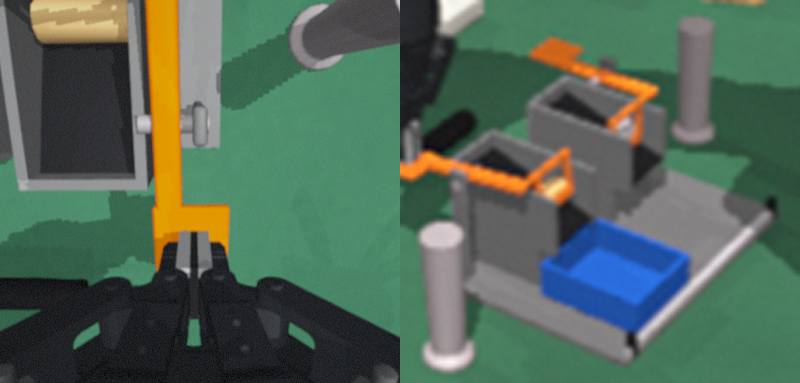

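The fingers are on the paddle at about 3 N, the gate is lifting a little and the dowel is still held. I'll press further.

Emit:
carry_out(
  steps=[
    [-1, 0, 0, 0.003, 0, 0, 0],
    [-1, 0, 0, 0.003, 0, 0, 0],
    [-1, 0, 0, 0.002, 0, 0, 0],
    [-1, 0, 0, 0, 0, 0, 0],
  ],
)

```text
clock: 14.6
tcp_pos: [0.6501, 0.1522, 0.082]
orientation: [-0.0, 0.73, 0.684, -0.0]
wrist_force: [2.8, 1.7, 5.3]
finger_gap: -0.0001
```

Emit:
carry_out(
  steps=[
    [-1, 0, 0, 0.003, 0, 0, 0],
    [-1, 0, 0, 0.002, 0, 0, 0],
    [-1, 0, 0, 0, 0, 0, 0],
    [-1, 0, 0, 0, 0, 0, 0],
  ],
)

```text
clock: 15.1
tcp_pos: [0.6492, 0.1523, 0.0771]
orientation: [-0.001, 0.73, 0.684, -0.001]
wrist_force: [0.1, 1.4, 5.5]
finger_gap: -0.0003
```

Emit:
carry_out(
  steps=[
    [-1, 0, 0, 0.002, 0, 0, 0],
    [-1, 0, 0, 0, 0, 0, 0],
    [-1, 0, 0, 0, 0, 0, 0],
    [-1, 0, 0, 0, 0, 0, 0],
    [-1, 0, 0, 0, 0, 0, 0],
    [-1, 0, 0, 0, 0, 0, 0],
  ],
)

```text
clock: 15.85
tcp_pos: [0.6492, 0.1523, 0.0763]
orientation: [-0.001, 0.73, 0.684, -0.001]
wrist_force: [-2.2, -0.6, 10.9]
finger_gap: -0.0
```

Run:
```python
from workcell import env
from h import *
print(env.get_state()["wrist_force"])
c=env.read_camera("side"); w=env.read_camera("wrist")
cv2.imwrite("pics/w8.png",np.hstack([cv2.resize(w["color"][:,60:460,::-1],(400,383)),cv2.resize(c["color"][165:275,200:315,::-1],(400,383),interpolation=cv2.INTER_CUBIC)]))
```

```text
[-2.19655275 -0.62508126 10.93689853]
```

View pics/w8.png

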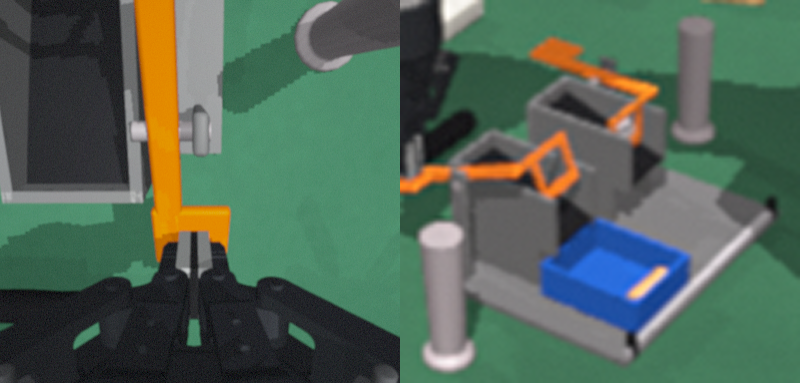

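The dowel lies in the tray (650,282) and the lane is empty. I'll release the paddle slowly and move clear.

Emit:
carry_out(
  steps=[
    [-1, 0, 0, -0.005, 0, 0, 0],
    [-1, 0, 0, -0.006, 0, 0, 0],
    [-1, 0, 0, -0.006, 0, 0, 0],
    [-1, 0, 0, -0.006, 0, 0, 0],
    [-1, 0, 0, -0.01, 0, 0, 0],
    [-1, 0, 0, -0.03, 0, 0, 0],
    [-1, 0, 0, -0.05, 0, 0, 0],
    [-1, 0, 0, -0.03, 0, 0, 0],
    [-1, 0, 0, 0, 0, 0, 0],
    [-1, 0, 0, 0, 0, 0, 0],
    [-1, 0, 0, 0, 0, 0, 0],
    [-1, 0, 0, 0, 0, 0, 0],
  ],
)

```text
clock: 17.45
tcp_pos: [0.6498, 0.1521, 0.2168]
orientation: [-0.001, 0.73, 0.684, -0.001]
wrist_force: [0.6, -0.2, -0.2]
finger_gap: -0.0
```

Run:
```python
from workcell import env
from h import *
s=env.get_state();print(s["wrist_force"],s["tcp_pos"])
c=env.read_camera("side"); w=env.read_camera("wrist")
cv2.imwrite("pics/w9.png",np.hstack([cv2.resize(w["color"][:,60:460,::-1],(400,383)),cv2.resize(c["color"][165:275,200:315,::-1],(400,383),interpolation=cv2.INTER_CUBIC)]))
```

```text
[ 0.58775586 -0.1620849  -0.19632733] [0.64976551 0.1521037  0.21681333]
```

The picture limit is reached, so I'll check by numbers: compare the orange pixels in the side view with the start, and look for the dowel, pin and tray.

Run:
```python
from workcell import env
from h import *
c=env.read_camera("side"); a=dict(np.load("side1.npz"))["color"]; b=c["color"]
f=lambda im,lo,hi:cv2.inRange(cv2.cvtColor(im,cv2.COLOR_RGB2HSV),lo,hi)[165:275,200:315]>0
A,B=[f(i,(8,190,120),(20,255,255)) for i in(a,b)]
print("orange before/after/common",A.sum(),B.sum(),(A&B).sum())
# left gate region
g=(slice(40,60),slice(30,55)); print("left gate",A[g].sum(),B[g].sum(),(A[g]&B[g]).sum())
T=f(b,(12,60,150),(28,185,255)); T&=~A
bl=f(b,(105,150,60),(125,255,255)); ys,xs=np.nonzero(bl); print("tray bbox",xs.min(),xs.max(),ys.min(),ys.max())
T[:,:xs.min()]=0;T[:ys.min()]=0;T[:,xs.max():]=0
p=np.argwhere(T).mean(0)[::-1]+[200,165]; X=ray(c,[p],.022)[0]
d=X[:2]-[.586,.052]; print(T.sum(),"dowel disp xy",d@[.9978,-.065],d@[.065,.9978])
pr=(slice(25,40),slice(60,72)); print("pin region diff",np.abs(a[165:275,200:315][pr].astype(int)-b[165:275,200:315][pr]).mean())
print(env.get_state()["wrist_force"])
```

```text
orange before/after/common 389 418 382
left gate 65 70 61
tray bbox 41 82 63 95
22 dowel disp xy -0.14648598734240845 0.04477430409646387
pin region diff 8.761111111111111
[-0.00235933  1.04681927 -0.41243275]
```

Run:
```python
from workcell import env
print(env.hand_in())
```

```text
the job is handed in; nothing more can be done
None
```

The job is handed in, and by my last checks the wooden dowel is in the blue tray with its gate shut. I pushed the tray left along its guide to the stop, pressed the left paddle until the dowel rolled out, then let the paddle spring back and moved the arm clear. The robot clock stood at about 17.5 s of the 42 s allowed.

**First push missed:** the fingertips passed just over the tray rim without touching it. They stand at about the reported TCP height, not 19 mm ahead of it as stated. I went back, came in 23 mm lower and pushed again. At the stop I felt about 22 N, and the tray rim spanned y = 0.011 to 0.090 m in the dispenser frame.

**Last checks:**
- **Dowel:** it was in the tray with the left lane empty while I held the paddle down. After release I found it at about (-0.146, +0.045) m in the dispenser frame, inside the tray.
- **Left gate:** 61 of its 65 orange pixels from the start are back in place, so it looks shut.
- **Right lever and pin:** I never pressed that paddle. The pin's part of the side view has hardly changed, but that is the only check I have on it.
- **Arm:** it is clear above the paddle with the wrist force near zero.

The final state was checked by pixel comparison only, because the picture limit was reached. I did not re-measure the legs, tube, mug, carton or screwdriver at the end.

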